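Level the sprung setting plate with its foot and hold the spirit level down

TASK

Pick the spirit level out of the cluttered bin, stand it vial up on the bare part of the hinged plate, lengthways from the hinge towards the edge with the foot, and let go of it. The plate floats on springs, so the level reads true only while you press it down until the foot under the plate stands on its packing plate; turn the foot's round knob (clockwise lengthens the foot) until the bubble, with the level pressed down, lies between the two lines. Finish while still holding the level pressed down gently with the fingers, foot on its packing and bubble centred, without letting go, and leave the two bottles and the jar alone.

Things in the scene. Friction and masses are not known exactly. Their poses are not given: they have to be found in the camera images.
- level: Plain aluminium spirit level, 144 long (x), 24 wide (y), 40 high, 0.25 kg. Origin at the centre of its underside, z up. The 64 mm middle is 24 high and carries the lying yellow vial (14 dia., top at 38.5); the end blocks, 40 long, centred at x = +52 and -52, are full height with flat tops: press there. Grip across the width at the middle. It starts upright in the bin among small parts.
- vial_mid (a point): Middle of the vial, half way between its two black lines (17 apart), 31.5 above the level's underside.
- bubble (a joint): Displacement of the white bubble (11 long) from the vial middle along the level's +x. The bubble goes to the higher end, 6 mm per degree of slope (0.344 m per rad), stops at 16 mm, and settles in about a second. Within 3 mm of the middle it lies between the lines.
- stand: Fixed grey base of the hinged plate, 260 (x) by 220 (y) by 12 high, with two 70 mm high hinge lugs at x = +105. Origin at the centre of its underside, z up; its -x edge (knob side) faces roughly towards the robot.
- plate: Hinged aluminium plate, 235 (x) by 220 (y) by 8. Origin on the hinge axis at mid-thickness, 56 above the bench; runs from x = 0 to -235, y = -110 to 110, top at z = +4, hinges about its y. Springs hold the -x edge 3 degrees up; about 3 N on the level's foot-side end (9 N on its other end) push it down until it stops on its foot. The half y > 0 is bare: room for the level, along the plate's x.
- knob (a joint): Turning of the round knob above the foot, rad, 0 at mid-travel, range -3.2 to 3.2. Grows clockwise seen from above, which lengthens the foot 3.6 mm per rad and so raises the foot edge (foot to hinge 190 mm: plate slope 0.0189 rad per rad of knob). Stays where left; takes 0.12 N m.
- knob_grip (a point): Point to grip the round black knob: on its axis, 30 above the plate's mid-plane, at x = -190, y = -55 of the plate. Knob 42 dia. and 28 high, its underside 10 and its top 38 above the plate's top face; can be gripped at any yaw.
- foot: Levelling foot under the plate below the knob: a 28 mm disc on a screw. Origin at the plate's mid-thickness, on the screw axis.
- pad_thin: Steel packing plate, 90 by 50 by 6 thick, fixed on the base. Origin at the centre of its underside. It lies under the foot or under the other front corner of the plate.
- pad_thick: Steel packing plate, 90 by 50 by 14 thick, fixed on the base, in the other of the two places. With the thin one under the foot the foot is at first too short (its edge sinks too low), with the thick one too long.
- bin: Fixed open steel bin, 280 (x) by 220 (y) by 45 high, walls and floor 4 thick. Origin at the centre of its underside. Besides the level it holds a socket, collar, bolt, brass fitting, rod, flat bar and nut, all along its walls and lower than 45.
- fluid_bottle: Black fluid bottle, 66 dia., 180 high, standing; origin at the centre of its underside. Leave alone.
- jar: White jar, 68 dia., 85 high, standing; origin at the centre of its underside. Leave alone.
- glue_bottle: Small blue bottle, 40 dia., 90 high, standing; origin at the centre of its underside. Leave alone.
There are look-alikes about, which are no part of the job. There is more than one size of the level; the one meant has the size given above.

How it is judged:
By the outcome, as a careful person would: the job done as asked, in the order asked, and still so for the second after the job is handed in, while the arm keeps its last pose, push and grip.
It also fails if it takes over 72 s, if anything falls off the work surface, if the arm or the gripper's body presses on something with over 40 N, if the wrist force passes 120 N, or if a joint passes its speed limit or range.

ROBOT

A 6-joint arm with a two-finger parallel gripper is mounted at the origin on the work surface. World frame = base frame: x ahead of the robot, y to its left, z up, the work surface at z = 0. Lengths are in m, angles in rad, forces in N, time in s.
With the tool pointing down it reaches from about 0.275 to 1 m from the base axis. Payload 8.4 kg.
Tool frame: the origin (TCP) lies on the centre line of the jaws, within the pads' length; the fingertips stand 17 mm ahead of it and the grasp point (between the pads) lies 2 mm behind it (bot.tcp_to_tips is the z of the fingertips in the tool frame, in m); z points along the fingers, y is the line along which they close (so a half turn about z gives the same grasp; the last joint's range is limited). The gripper opens to 85 mm and grips with 20 to 120 N. Pads are 22 mm wide; open, the fingers measure 114 mm over their backs; the gripper's body (76 mm by 85 mm) begins 54 mm behind the grasp point. The pads swing forward as they close: fully open they stand 13 mm farther back than shut.
Start: joints at [-1.12, 0.353, 1.633, -0, 1.155, -0.002], TCP at [0.273, -0.562, 0.248] pointing down, gripper open.
Joint ranges: [-2.63, 2.63], [-0.92, 2.1], [0.06, 2.66], [-1.3, 4.44], [0, 2.69], [-3.02, 3.02]. Speed limits (rad/s): [2.22, 2.22, 2.79, 3.14, 3.14, 3.14].

INTERFACE

Orientations are given as a unit quaternion [x, y, z, w].
In Python, from workcell import bot, hand, kinematics, get_obs, vision, hand_in gives the robot as it stands. The module is installed in compiled form; this text tells all that it offers. Calls block until the motion is done:
- bot.reach(position, orientation): joint-space move of the TCP to a pose.
- bot.servo_line(position, ori=None, velocity=0.15): straight line of the TCP; ori=None keeps the orientation; velocity is the mean speed in m/s.
- bot.goto_joints(angles): joint-space move.
- hand.move_gripper(opening, strength=None): finger opening in m; strength is the grip in N (None keeps the last); returns when the fingers have stopped.
- bot.dwell(seconds).
- kinematics.solve_ik(position, orientation): joint angles nearest the present ones, or None.
- get_obs(): the state.
- vision.read_camera(name): name is "scene" or "side" or "wrist"; returns a dict with "frame" (480x640x3 uint8, red, green, blue), "intrinsics" (3x3 intrinsics, pixels), "dist" ([k1, k2, p1, p2, k3] as OpenCV has them; the pictures are not rectified), "view" (4x4, takes a point from world to camera coordinates). Camera axes: x right, y down, z forward; pixel columns grow to the right and rows downward; lengths in m; the calibration is good to about 2 mm. A picture is of the moment at which its call begins. There is no depth.
A pose or a line that the arm cannot do raises bot.IKError and nothing moves.
- hand_in(): hands the job in; it is judged then, once.
The state is a dict: "time_s": time; "joint_pos": joint angles; "joint_vel": joint speeds; "joint_efforts": joint torques, N m; "position": TCP position; "orientation": TCP orientation; "wrist_force": force on the tool from outside, world axes, zero at the start; "ft_torque": the same for the moment, N m; "gripper_width": finger opening in m; "grip_force": force on a finger pad.
Only numpy, scipy, OpenCV 4.12 (cv2) and the standard library are available. Lean on these libraries where they do the work, as an engineer would, in place of code of your own. Each camera call takes 0.05 s, during which the arm holds its last target. There are 200 camera calls.

## Working session

There is one attempt and no reset: what is moved stays moved. The work goes in short steps, each a Python script; the robot and the scene stay as the last script left them, time stands still between calls to the robot, and variables do not carry over. Pictures are saved under pics/ and viewed, at most 10 in all, crops included, and the job is handed in when it is done.

```bash
mkdir -p pics; cat > h.py <<'E'
import numpy as np, cv2
from workcell import bot, hand, kinematics, get_obs, vision, hand_in
def cam(n,save=None):
    c=vision.read_camera(n)
    if save: cv2.imwrite('pics/'+save,cv2.cvtColor(c['frame'],cv2.COLOR_RGB2BGR)); np.savez('pics/'+save[:-4]+'.npz',**c)
    return c
def ray(c,uv):
    p=cv2.undistortPoints(np.array([[uv]],float),np.array(c['intrinsics']),np.array(c['dist']))[0,0]
    V=np.array(c['view']);R=V[:3,:3];return -R.T@V[:3,3],R.T@np.array([p[0],p[1],1])
def onz(c,uv,z):
    o,d=ray(c,uv);return o+d*(z-o[2])/d[2]
def proj(c,P):
    V=np.array(c['view']);r,_=cv2.Rodrigues(V[:3,:3])
    return cv2.projectPoints(np.array(P,float).reshape(-1,3),r,V[:3,3],np.array(c['intrinsics']),np.array(c['dist']))[0].reshape(-1,2)
def down(yaw): # tool z down, tool y along angle yaw
    from scipy.spatial.transform import Rotation as R
    y=np.array([np.cos(yaw),np.sin(yaw),0]);z=np.array([0,0,-1.]);x=np.cross(y,z)
    return R.from_matrix(np.c_[x,y,z]).as_quat()
E
python3 - <<'E'
from h import *
a=[cam(n,n+'0.png') for n in('scene','side','wrist')]
for c in a: print(np.round(ray(c,(320,240)),3).tolist())
o=get_obs();print(o['time_s'],o['orientation'],o['wrist_force'])
E
```

```text
[[0.966, 0.198, 0.74], [-0.562, -0.298, -0.772]]
[[0.278, 0.738, 0.717], [0.215, -0.768, -0.603]]
[[0.344, -0.528, 0.372], [-0.27, -0.146, -0.952]]
0.15 [ 9.74482139e-01  2.24464379e-01 -1.29361363e-04 -5.36119949e-04] [-0.23100762 -0.51954895  0.56594309]
```

View pics/scene0.png

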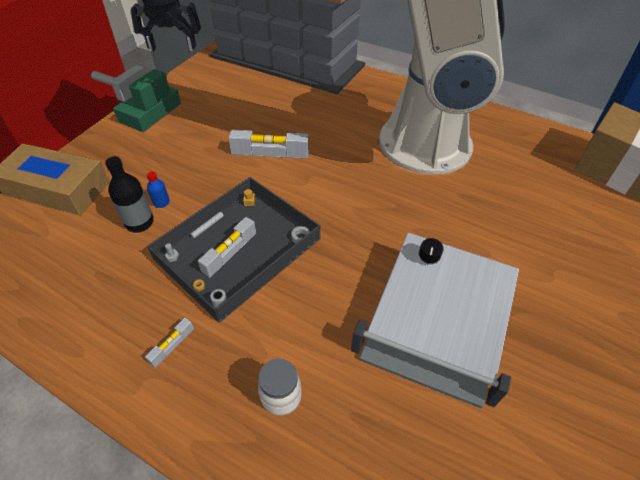

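View pics/side0.png

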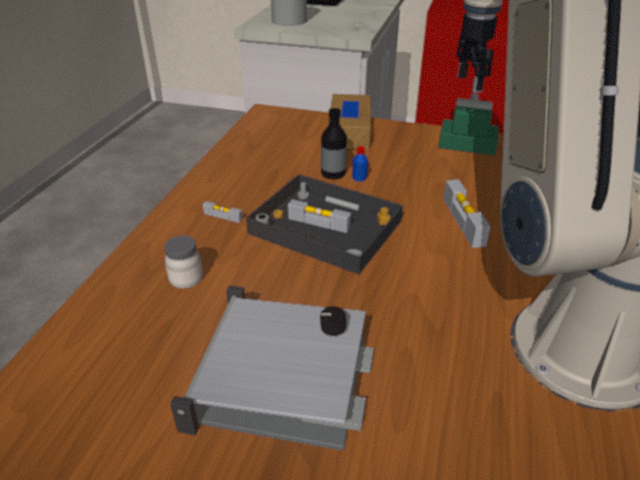

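The scene camera shows three levels: one in the bin at (228,248), a larger one on the bench at (269,144) and a small one at (169,342). The one in the bin, among the small parts, fits the description. The plate has its knob at (431,250), and its bare half is to the right of that in the image. I'll enlarge both to confirm.

```bash
python3 - <<'E'
from h import *
a=cv2.imread('pics/scene0.png');b=cv2.imread('pics/side0.png')
r=lambda i,x,y,w,h,s:cv2.resize(i[y:y+h,x:x+w],None,fx=s,fy=s,interpolation=cv2.INTER_CUBIC)
t=np.hstack([r(a,190,210,80,75,4),np.zeros((300,80,3),np.uint8),r(a,340,220,200,150,2)]) 
u=np.hstack([r(b,170,280,220,150,2),r(b,280,190,90,75,4)])
W=800;o=np.zeros((600,W,3),np.uint8);o[:300,:t.shape[1]]=t;o[300:,:u.shape[1]]=u[:300]
cv2.imwrite('pics/crop1.png',o)
for n in('scene','side'):
    c=np.load(f'pics/{n}0.npz');hsv=cv2.cvtColor(c['frame'],cv2.COLOR_RGB2HSV)
    m=cv2.inRange(hsv,(22,150,120),(34,255,255));k,l,s,ce=cv2.connectedComponentsWithStats(m)
    for i in range(1,k):
        if s[i,4]>20: print(n,s[i].tolist(),ce[i].round(1),onz(c,ce[i],.0355).round(3))
E
```

```text
scene [251, 134, 15, 8, 105] [258.  137.9] [ 0.233 -0.374  0.035]
scene [271, 135, 15, 8, 100] [277.8 138.8] [ 0.212 -0.327  0.035]
scene [228, 231, 12, 12, 74] [233.9 236. ] [ 0.53  -0.235  0.035]
scene [216, 242, 12, 11, 74] [221.8 247.1] [ 0.566 -0.239  0.035]
scene [170, 330, 9, 10, 44] [173.9 334.4] [ 0.767 -0.196  0.035]
scene [159, 340, 10, 10, 50] [163.7 344.4] [ 0.791 -0.199  0.035]
side [457, 193, 10, 10, 56] [460.9 197.7] [ 0.248 -0.38   0.035]
side [464, 205, 10, 8, 62] [468.7 208.7] [ 0.228 -0.338  0.035]
side [305, 206, 11, 7, 59] [310.3 208.9] [ 0.574 -0.236  0.035]
side [320, 210, 11, 7, 54] [325.4 212.4] [ 0.538 -0.232  0.035]
```

View pics/crop1.png

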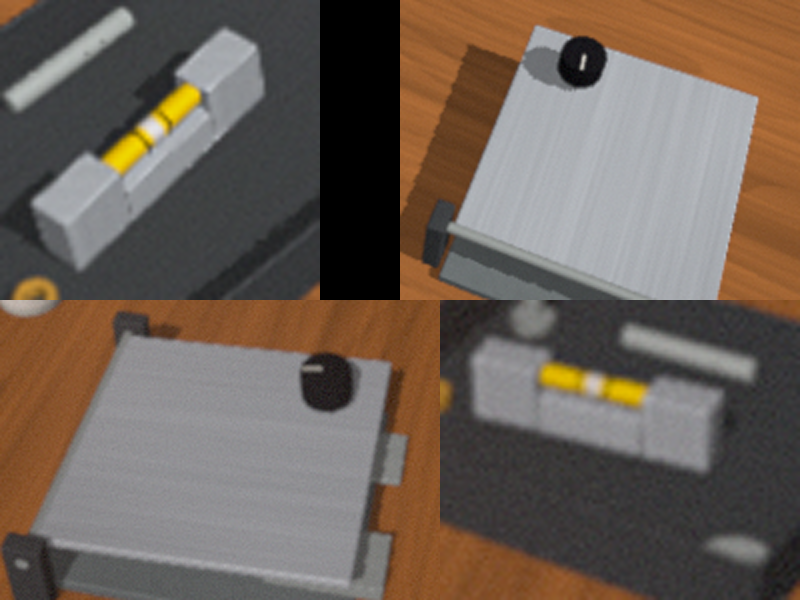

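```bash
python3 - <<'E'
from h import *
s=np.load('pics/scene0.npz');d=np.load('pics/side0.npz')
for nm,uv,uv2,z in [('-x-y',(407.5,233.5),(365,311),.072),('-x+y',(518.5,268.5),(345.5,420),.072),('h-y',(363.5,333),(232.5,298.5),.06),('h+y',None,(189,400),.06)]:
    print(nm,onz(s,uv,z).round(4) if uv else '',onz(d,uv2,z).round(4))
# knob top centre: crop scene(583,57), side(326,372)
print('knob',onz(s,(431.5,248),.108).round(4),onz(d,(333,315),.108).round(4))
print('lev',onz(s,(198.75,261.2),.044).round(4),onz(s,(245.5,217.5),.044).round(4),onz(s,(208,270),.044).round(4),onz(s,(254.3,226.5),.044).round(4))
# level side crop origin (280,190), crop origin (440,300) x4: 
for p in [(472,365),(548,352),(722,392),(650,378),(478,345),(720,385)]: print(onz(d,(280+(p[0]-440)/4,190+(p[1]-300)/4),.044).round(4))
E
```

```text
-x-y [0.3817 0.0842 0.072 ] [0.381  0.0867 0.072 ]
-x+y [0.3605 0.3016 0.072 ] [0.3622 0.3021 0.072 ]
h-y [0.6153 0.0979 0.06  ] [0.6139 0.1092 0.06  ]
h+y  [0.5898 0.3251 0.06  ]
knob [0.4245 0.1418 0.108 ] [0.422  0.1457 0.108 ]
lev [ 0.6218 -0.2527  0.044 ] [ 0.4817 -0.2382  0.044 ] [ 0.6298 -0.2236  0.044 ] [ 0.4938 -0.2076  0.044 ]
[ 0.6218 -0.2198  0.044 ]
[ 0.5846 -0.2446  0.044 ]
[ 0.4803 -0.2329  0.044 ]
[ 0.5222 -0.2352  0.044 ]
[ 0.6251 -0.2404  0.044 ]
[ 0.483  -0.2393  0.044 ]
```

The crop confirms it: the bin level's corners span about 141–144 mm, which matches the size given. Its middle is near (0.552,-0.236) and its axis at about -0.1 rad. I'll check where the bottle stands relative to my path before moving.

```bash
python3 - <<'E'
from h import *
s=np.load('pics/scene0.npz');d=np.load('pics/side0.npz')
print('bottle',onz(s,(138,215),0).round(3),onz(d,(333,172),0).round(3),'glue',onz(s,(158,200),0).round(3),'jar',onz(s,(281,400),0).round(3),'rod',onz(s,(198,234),.01).round(3),onz(s,(222,214),.01).round(3))
p=[.552,-.2355]
for z in(.15,.027): print(kinematics.solve_ik([*p,z],down(-np.pi/2-.1)))
E
```

```text
bottle [ 0.564 -0.487  0.   ] [ 0.582 -0.471  0.   ] glue [ 0.505 -0.479  0.   ] jar [0.764 0.021 0.   ] rod [ 0.548 -0.322  0.01 ] [ 0.475 -0.312  0.01 ]
[-4.05750262e-01  4.23001141e-01  1.77190462e+00 -4.44089210e-16
  9.46686894e-01  1.26504606e+00]
[-4.05750262e-01  5.97204239e-01  1.82750437e+00 -4.44089210e-16
  7.16884049e-01  1.26504606e+00]
```

```bash
python3 - <<'E'
from h import *
q=down(-np.pi/2-.1)
bot.reach([.42,-.30,.24],q)
bot.reach([.552,-.2355,.13],q)
hand.move_gripper(.05,40)
bot.servo_line([.552,-.2355,.028],velocity=.1)
hand.move_gripper(0.0,40)
o=get_obs();print(o['time_s'],o['gripper_width'],o['grip_force'],o['position'],o['wrist_force'])
bot.servo_line([.552,-.2355,.20],velocity=.2)
o=get_obs();print(o['time_s'],o['gripper_width'],o['wrist_force'])
cam('side','side1.png');cam('scene','scene1.png')
a=cv2.imread('pics/side1.png')[60:260,200:480];b=cv2.imread('pics/scene1.png')[120:320,130:410]
cv2.imwrite('pics/v1.png',cv2.resize(np.hstack([a,b]),None,fx=1.42,fy=1.42))
E
```

```text
4.0167 0.023064806101825763 40.66817343235016 [ 0.55245603 -0.23565366  0.02878919] [0.02602167 1.34637156 6.35025229]
5.025 0.023347167043593204 [-0.06487267 -0.20434982 -2.50670497]
```

View pics/v1.png

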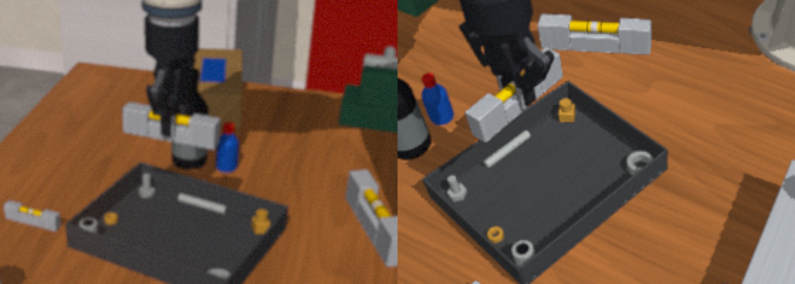

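The level is held straight and upright, with the width reading 23 mm. Next I'll place it on the bare half of the plate, tilted 3° to match.

```bash
cat >> h.py <<'E'
from scipy.spatial.transform import Rotation as Rot
YAW=.093;O=np.array([.6053,.2156])
def P(x,y): return O+np.array([[np.cos(YAW),-np.sin(YAW)],[np.sin(YAW),np.cos(YAW)]])@[x,y]
def bubble(name='side',save=None):
    """average ordered centroids: yellow mask extents and white bubble along the vial"""
    pass
E
python3 - <<'E'
from h import *
t=np.radians(3)
q=(Rot.from_rotvec(t*np.array([-np.sin(YAW),np.cos(YAW),0]))*Rot.from_quat(down(-np.pi/2+YAW))).as_quat()
p=P(-.125,.055)
bot.reach([*p,.18],q)
bot.servo_line([*p,.098],velocity=.15)
bot.servo_line([*p,.0885],velocity=.03)
print(get_obs()['wrist_force'])
hand.move_gripper(.045)
bot.servo_line([*p,.17],velocity=.2)
# go to foot-side end with shut fingers, out of the press position
bot.dwell(.6)
o=get_obs();print(o['time_s'],o['wrist_force'])
cam('side','side2.png');cam('scene','scene2.png')
a=cv2.imread('pics/side2.png')[270:450,170:390];b=cv2.imread('pics/scene2.png')[220:400,330:550]
cv2.imwrite('pics/v2.png',cv2.resize(np.hstack([a,b]),None,fx=1.8,fy=1.8,interpolation=cv2.INTER_CUBIC))
E
```

```text
[0.15744687 0.49570327 4.29964875]
9.6083 [ 1.45683239 -0.23088503  0.31357074]
```

View pics/v2.png

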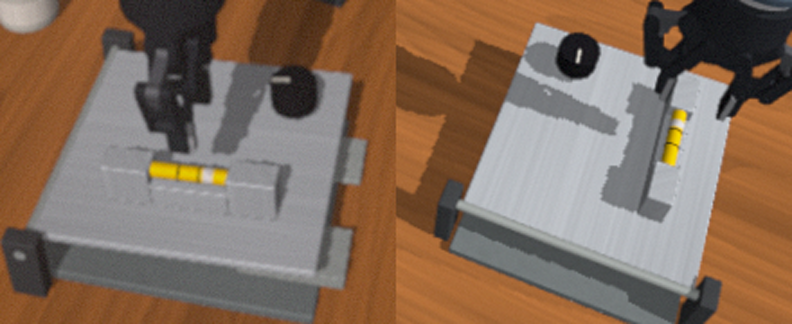

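The level stands upright on the bare half, with the bubble at the foot side, which is the high end while unpressed. Now I'll press the foot-side block and read the bubble.

```bash
cat >> h.py <<'E'
def bubble(save=None,zc=.09):
    """bubble offset from vial middle along plate +x, m (negative: foot side high)"""
    c=cam('side',save);f=c['frame'];hsv=cv2.cvtColor(f,cv2.COLOR_RGB2HSV)
    roi=np.zeros(f.shape[:2],np.uint8);roi[330:420,210:320]=255
    y=cv2.inRange(hsv,(20,120,80),(36,255,255))&roi
    pts=cv2.findNonZero(y);h=np.zeros_like(y);cv2.fillConvexPoly(h,cv2.convexHull(pts),255)
    w=cv2.inRange(hsv,(0,0,150),(179,110,255))&cv2.erode(h,np.ones((3,3)))
    px=lambda m:np.array([(onz(c,p,zc)[:2]-O)@[np.cos(YAW),np.sin(YAW)] for p in cv2.findNonZero(m)[:,0]])
    Y,W=px(y),px(w);return W.mean()-(Y.min()+Y.max())/2,Y.max()-Y.min(),len(W),(Y.min()+Y.max())/2
QP=down(-np.pi/2+YAW); 
def press(F=6,z0=.136,x=-.18,y=.055):
    p=P(x,y);bot.reach([*p,z0+.03],QP);hand.move_gripper(0);bot.dwell(.2)
    b=get_obs()['wrist_force'][2];bot.servo_line([*p,z0],velocity=.15);z=z0;f=0;L=[]
    while f<F and z>.085:
        z-=.0015 if f<3.5 else .0005
        bot.servo_line([*p,z],velocity=.02);f=get_obs()['wrist_force'][2]-b;L.append((round(z,4),round(f,1)))
    return z,f,b,L
E
python3 - <<'E'
from h import *
z,f,b,L=press();print(L)
bot.dwell(1.2);o=get_obs();print(o['time_s'],o['wrist_force']-[0,0,b],bubble('side3.png'))
cv2.imwrite('pics/v3.png',cv2.resize(cv2.imread('pics/side3.png')[290:440,170:390],None,fx=3,fy=3,interpolation=cv2.INTER_CUBIC))
E
```

```text
[(0.1345, np.float64(1.0)), (0.133, np.float64(-0.3)), (0.1315, np.float64(-0.5)), (0.13, np.float64(0.4)), (0.1285, np.float64(0.7)), (0.127, np.float64(1.2)), (0.1255, np.float64(1.2)), (0.124, np.float64(1.6)), (0.1225, np.float64(1.0)), (0.121, np.float64(3.1)), (0.1195, np.float64(2.8)), (0.118, np.float64(2.0)), (0.1165, np.float64(2.6)), (0.115, np.float64(2.6)), (0.1135, np.float64(3.1)), (0.112, np.float64(16.2))]
16.2917 [-4.53546599 -1.33913512 16.45935195] (np.float64(0.007518603694149778), np.float64(0.06446200024422022), 35, np.float64(-0.12362356285994192))
```

View pics/v3.png

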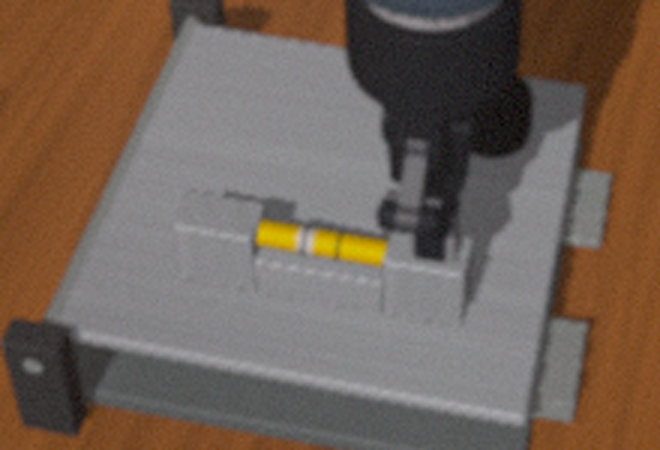

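With the foot on its packing, the bubble reads about 7.5–8 mm towards the hinge, so the foot is too short. I'll turn the knob about 1.2 rad clockwise.

```bash
cat >> h.py <<'E'
def turn(a,z=.097):
    """turn knob by a rad clockwise, j6 travel centred on zero"""
    p=P(-.1885,-.055);q=down(np.arctan2(p[1],p[0])+a/2)
    bot.reach([*p,.16],q);hand.move_gripper(.062,40)
    bot.servo_line([*p,z],velocity=.12);hand.move_gripper(0,40)
    o=get_obs();j=np.array(o['joint_pos']);w=o['gripper_width'];f=o['wrist_force']
    j[5]+=a;bot.goto_joints(j);o=get_obs();print('turn',w,f,o['wrist_force'],o['ft_torque'],'j6',o['joint_pos'][5])
    hand.move_gripper(.062);bot.servo_line([*p,.165],velocity=.2)
E
python3 - <<'E'
from h import *
p=get_obs()['position'];bot.servo_line([p[0],p[1],.18],velocity=.2)
turn(1.2)
z,f,b,L=press(F=6);print(L[-4:])
bot.dwell(1.2);o=get_obs();print(o['time_s'],o['wrist_force']-[0,0,b],bubble('side4.png'))
cv2.imwrite('pics/v4.png',cv2.resize(cv2.imread('pics/side4.png')[290:440,170:390],None,fx=3,fy=3,interpolation=cv2.INTER_CUBIC))
E
```

```text
turn 0.04101071970487178 [ 0.77013897 -2.03533695 -0.11320154] [-2.70655307  0.36678666 -1.83093983] [-0.00585162  1.15493998 -0.11340459] j6 0.5952568661121059
[(0.121, np.float64(1.2)), (0.1195, np.float64(0.6)), (0.118, np.float64(1.8)), (0.1165, np.float64(7.4))]
29.4917 [-3.25860497  0.29852769  6.95198929] (np.float64(-0.00018498928422774896), np.float64(0.06409259100103826), 40, np.float64(-0.12198872052999593))
```

View pics/v4.png

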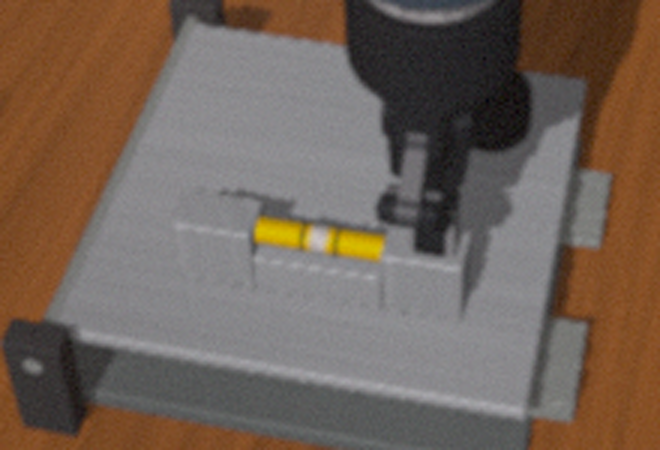

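The bubble sits at (319,240) in the crop, centred between the lines at about 303 and 336. The press force is about 7 N, and its jump from about 2 N shows the foot is on its packing. I'm handing in while still pressing.

```bash
python3 -c "
from h import *
print(get_obs()['wrist_force']);print(hand_in())"
```

```text
[-2.89728262 -0.22946211  8.60193659]
the job is handed in; nothing more can be done
None
```

The job is handed in at about 30 s: the level stands on the bare half of the plate, pressed down with about 7 N with the foot on its packing; the bubble reads 0.2 mm from the middle, and I left the bottles and jar alone.

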